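# Read a board's sense lands with sprung test tweezers

## Robot

A 7-joint arm with a two-finger parallel gripper is mounted at the origin on the work surface. World frame = base frame: x ahead of the robot, y to its left, z up, the work surface at z = 0. Lengths are in m, angles in rad, forces in N, time in s.
With the tool pointing down it reaches from about 0.425 to 1.025 m from the base axis. Payload 9.4 kg.
Tool frame: the origin (TCP) lies between the finger pads; the fingertips stand 8 mm ahead of it and the grasp point (between the pads) lies 11 mm behind it; z points along the fingers, y is the direction in which the jaws open and shut (so a half turn about z gives the same grasp; the last joint's range is limited). The gripper opens to 85 mm and grips with 20 to 120 N. Pads are 22 mm wide; open, the fingers measure 114 mm over their backs; the gripper's body (76 mm by 85 mm) begins 54 mm behind the grasp point. The pads swing forward as they close: fully open they stand 13 mm farther back than shut.
Start: joints at [-1.306, 0.599, -0.003, 1.599, 0.002, 0.943, -0.08], TCP at [0.243, 0.683, 0.239] pointing down, gripper open.
Joint ranges: [-2.57, 2.57], [-0.35, 1.97], [-1.29, 1.29], [0.11, 2.56], [-1.05, 4.19], [0.11, 1.86], [-2.63, 2.63]. Speed limits (rad/s): [2.22, 2.22, 3.01, 3.01, 3.14, 3.14, 3.14].

## Interface

Orientations are given as a unit quaternion [w, x, y, z].
In Python, from plant import r, optics, job gives the robot as it stands.
- The arm moves only by the shell command python3 -m crank 'ROWS' [FORCE]. ROWS is JSON, a list of rows, each an object of numbers: "hand": the finger opening in cm, from 0 to 8.54; "tx", "ty", "tz": the shift along the tool's x, y, z in cm; "roll": the turn about the tool's z in rad. In form: [{"hand": .., "tx": .., "ty": .., "tz": .., "roll": ..}, ...]. A call has 1 to 12 rows; each row is the pose to reach, as a shift and turn from the pose commanded when the call began, along the tool's axes at that moment; what a row does not reach only later rows make up. A row lasts 1/12 s, in which the tool goes at most 41.7 mm and 7.16 degrees, less where a joint would pass 70% of its speed; a pose out of reach is approached as far as the arm can. A call with a gripper value outside its range is refused whole. The fingers move at their own pace and stop on an object; FORCE is the grip in N (left out, the last holds). Time passes only in rows, so rows that repeat a pose let the fingers close. It gives the time, the measured TCP pose, the force and the opening at its end, in the units of the state.
- r.observe(): the state, without advancing time (a new reading comes with each control period).
- optics.capture(name): name is "scene" or "top" or "wrist"; returns (picture, depth): 384x512x3 uint8, red, green, blue; 384x512 float32, m along the optical axis (not along the pixel's ray), 0 where there is no reading.
- optics.calibration(name): a dict with "fovy" (degrees; the focal length in pixels is half the picture's height over the tangent of half this angle, whatever the lens; pixels are square), "cx", "cy" (the principal point, pixels), "k1" (the pictures are not rectified: a ray, as slopes to the right and down, at radius r is drawn at 1 + k1 r^2 times it, then the intrinsics apply), "rvec" (rotation vector, rad) and "tvec" (3), from world to camera coordinates, as OpenCV has them. Camera axes: x right, y down, z forward; pixel columns grow to the right and rows downward; lengths in m; the calibration is good to about 2 mm. A picture is of the moment at which its call begins: read the wrist's pose just before it. calibration takes no time and is no camera call; for the wrist camera it gives the pose at the moment of the call.
- job.job_done(): hands the job in, once; it reports no verdict.
The state is a dict: "time": time; "joint_pos": joint angles; "qvel": joint speeds; "joint_torque": joint torques, N m; "tcp_pos": TCP position; "tcp_rot": TCP orientation; "contact_force": force on the tool from outside, world axes, zero at the start; "moment": the same for the moment, N m; "finger_gap": finger opening in m.
Only numpy, scipy, OpenCV 4.12 (cv2) and the standard library are available. Lean on these libraries where they do the work, as an engineer would, in place of code of your own. Each camera call takes 0.05 s, during which the arm holds its last target.

## Task

Take the test tweezers by their finger grips out of the charging cradle, squeeze them to the width marked by the two bare tinned lands in the printed white frame on the circuit board, and set one sprung tip gently on each land, with the tweezers about level. Keep the gap and the tips still on the lands for at least two seconds so that the built-in meter can take its reading, and finish while still holding them there: do not let go or lift off. Leave everything else on the bench where it is.

Things in the scene. Friction and masses are not known exactly. Their poses are not given: they have to be found in the camera images.
- tweezer_grip (a point): Point half-way between the two finger grips of the test tweezers and half-way up them, 60 mm above the bench at the start. x runs level to the tips, y is the closing line, z up. Each grip: 36 long (x -18 to 18), 16 high (z -8 to 8), with free room beside it. Their outer faces here are 45 mm apart when free; at 32 mm apart they are parallel and the tip centres are 14 mm apart
- tweezers: Self-contained test tweezers, 170 mm long, about 50 g: black meter housing with a small display at the heel (x -115 to -70, 26 wide, 16 high), two sprung steel blades with ribbed black finger grips, tips bent down. They lie level in the cradle; lift straight up by 60 mm so the bent tips clear it. Origin and axes as tweezer_grip; tips at x +54, z -46
- grip_l: ribbed finger grip of the sprung +y blade; origin at the hinge of the blade, 75 mm behind and 8 mm beside the grip point. Its spring pushes back on a finger with about 6 N when free and 12 N at a tip gap of 14 mm. The two blades move alike when squeezed between two fingers; near 14 mm the tip gap changes by 1.7 mm per mm of squeeze at the grip point
- grip_r: the same on the -y side
- blade_l (a joint): inward turn of the +y blade (rad): 0 free (tips 36 mm apart), 0.085 at a tip gap of 14 mm, 0.135 at most
- blade_r (a joint): the same for the -y blade
- pin_l: sprung brass tip of the +y blade, 3 mm diameter with a round end; origin at the point of the tip. It slides up into its barrel by at most 4 mm, needs 0.15 N to start and 0.5 N at the end of its travel
- pin_r: the same on the -y blade
- tip_l (a point): point of the +y tip, 46 mm below the grip point while the tweezers are level
- tip_r (a point): the same on the -y blade
- cradle: fixed white charging cradle on a grey foot 165 x 56 x 6; origin on the bench below the tweezers' grip point, x to the tips, z up. A block (x -113 to -73, 34 wide, 52 high) carries the housing between lips 61 high; a saddle (x 24 to 30, 60 wide, 55 high, end lips 65 high) carries the blades. Cradle and board may swap sides between starts
- board: green circuit board 150 (x) x 110 (y) in a fixed aluminium holder 144 wide; origin on the bench below its centre, z up, surface 32 mm above the bench. Parts in the near (-x) half and the middle are up to 8 mm tall; relay and capacitors 12 to 22 tall stand beyond y = +-35 at x 3 to 38; parts and a finned heat sink up to 28 tall cross the far edge from x 47 on
- land_l: bare tinned land on the board, 14 (x) x 6 (y), flat top 1.5 mm above the board and 33.5 mm above the bench; origin at the centre of its underside, axes as the board's, at board x +16, y +7
- land_r: the second land, same size, at board x +16, y -7: the two are 14 mm apart, centre to centre, in one printed white frame 24 x 34 mm
- flux: bystander, to be left alone: small clear bottle with a black cap, diameter 32, 72 high, standing between the two work places. Origin at its underside
- spool: bystander, to be left alone: bare aluminium wire spool standing on end, diameter 56, 40 high, at the back of the mat. Origin at its underside
- motor: bystander, to be left alone: small square motor standing with its shaft up, 42 x 42 x 59, at the back of the mat. Origin at its underside
- cup: bystander, to be left alone: open grey plastic cup, diameter 68, 60 high, standing between the two work places on the robot's side. Origin at its underside
- tray: bystander, to be left alone: open grey sorting tray with small hardware in it, 100 x 70 x 22, on the left. Origin at its underside
- screwdriver: bystander, to be left alone: screwdriver with a black handle, 180 long, 26 thick, lying on the right. Origin at its underside
- brush: bystander, to be left alone: small cleaning brush with a wooden handle, 117 long, 10 high, lying alongside the cradle about 66 to its left (+y of the cradle). Origin at its underside
Not all that is in view belongs to the job. There is more than one size of the board; the job needs the smaller.

How it is judged:
By the outcome, as a careful person would: the job done as asked, in the order asked, and still so for the second after the job is handed in, while the arm keeps its last pose, push and grip.
It also fails if it takes over 45 s, if anything falls off the work surface, if the arm or the gripper's body presses on something with over 40 N, if the wrist force passes 120 N, or if a joint passes its speed limit or range.

## Working session

There is one attempt and no reset: what is moved stays moved. The work goes in short steps, Python scripts to look and compute and a shell command to move; the robot and the scene stay as the last step left them, time stands still between calls to the robot, and variables do not carry over. Pictures are saved under pics/ and viewed, and the job is handed in when it is done.

```bash
ls; mkdir -p pics; python3 - <<'E'
from plant import r, optics, job
import cv2,numpy as np
s=r.observe()
print({k:np.round(v,4).tolist() for k,v in s.items()})
for n in ["scene","top","wrist"]:
    p,d=optics.capture(n); cv2.imwrite(f"pics/{n}0.png",p[:,:,::-1]); np.savez(f"pics/{n}0.npz",p=p,d=d)
    c=optics.calibration(n);print(n,c)
    import pickle; pickle.dump(c,open(f"pics/{n}0.pkl","wb"))
E
```

```text
pics
{'time': 0.0, 'joint_pos': [-1.3057, 0.6001, -0.0025, 1.6001, 0.0018, 0.9429, -0.0798], 'qvel': [-0.0016, 0.0009, 0.0004, 0.0001, -0.002, 0.0004, -0.0001], 'joint_torque': [-0.0012, -77.6439, 1.5644, -25.8011, 0.0122, 0.0089, -0.0], 'tcp_pos': [0.2429, 0.6826, 0.2384], 'tcp_rot': [-0.0001, 0.17, 0.9854, -0.0008], 'contact_force': [-0.192, -0.1609, 0.0206], 'moment': [-0.0219, 0.04, 0.0945], 'finger_gap': 0.0856}
scene {'fovy': 42.3594116708899, 'cx': 260.9284531264194, 'cy': 190.27997611352654, 'k1': -0.12784742240798927, 'rvec': array([ 2.31353658,  0.6846234 , -0.27908507]), 'tvec': array([-0.4109046 , -0.13009675,  1.50640588])}
top {'fovy': 47.06887286985521, 'cx': 258.04507835811665, 'cy': 193.5523912847041, 'k1': 0.04018765783178254, 'rvec': array([ 2.12457347, -2.15824081,  0.15377477]), 'tvec': array([0.01995635, 0.48642447, 1.2890169 ])}
wrist {'fovy': 68.06786286951584, 'cx': 258.30346511820807, 'cy': 189.99111707364673, 'k1': -0.009355519211807, 'rvec': array([-2.33407627, -1.64943484, -0.2721855 ]), 'tvec': array([-0.72384735, -0.04361218,  0.38067617])}
```

View pics/scene0.png

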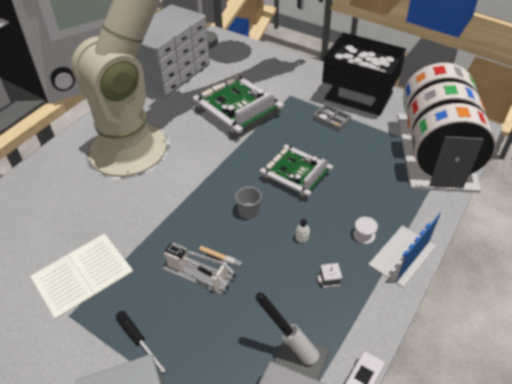

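View pics/top0.png

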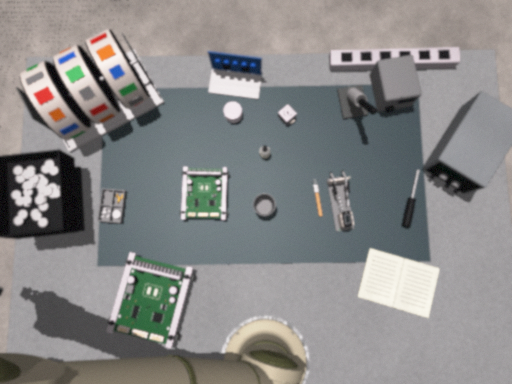

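View pics/wrist0.png

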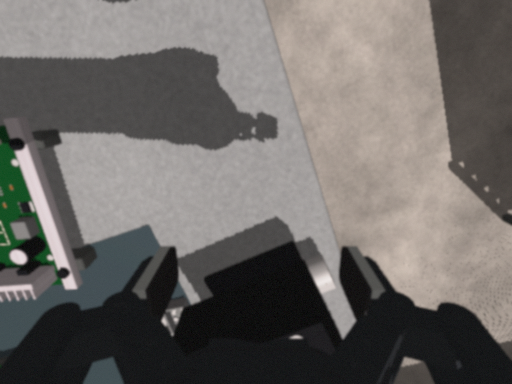

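The scene shows the cradle with tweezers near (200,267), the small board near (297,170) and a larger decoy board near (240,103). In the top view the cradle is at (341,202), the small board at (205,194) and the big one at (152,300).

```bash
cat > h.py <<'E'
import numpy as np,cv2,pickle
def K(c):
    f=192/np.tan(np.radians(c['fovy']/2)); return f
def ray(c,u,v):
    f=K(c); x=(np.asarray(u,float)-c['cx'])/f; y=(np.asarray(v,float)-c['cy'])/f
    xs,ys=x.copy(),y.copy()
    for _ in range(30):
        s=1+c['k1']*(xs**2+ys**2); xs=x/s; ys=y/s
    R=cv2.Rodrigues(np.array(c['rvec']))[0]; o=-R.T@np.array(c['tvec'])
    d=np.stack([xs,ys,np.ones_like(xs)],-1)@R
    return o,d
def plane(c,u,v,z):
    o,d=ray(c,u,v); t=(z-o[2])/d[...,2]; return o+t[...,None]*d
def proj(c,P):
    R=cv2.Rodrigues(np.array(c['rvec']))[0]; q=np.asarray(P)@R.T+c['tvec']
    x=q[...,0]/q[...,2]; y=q[...,1]/q[...,2]; s=1+c['k1']*(x*x+y*y); f=K(c)
    return np.stack([x*s*f+c['cx'],y*s*f+c['cy']],-1)
E
python3 - <<'E'
from h import *
c=pickle.load(open('pics/top0.pkl','rb'));p=np.load('pics/top0.npz')['p']
for n,(u,v,z) in dict(cradleheel=(347,222,.06),cradtip=(341,180,.055),board=(205,195,.032),big=(152,300,.032),cup=(264,206,.06),flux=(265,153,.07),brush=(318,197,.01)).items(): print(n,plane(c,u,v,z).round(3))
a=cv2.resize(p[160:245,295:375],None,fx=6,fy=6,interpolation=cv2.INTER_CUBIC)
b=cv2.resize(p[150:235,170:240],None,fx=4,fy=4,interpolation=cv2.INTER_CUBIC)
h=max(a.shape[0],b.shape[0]); o=np.zeros((h,a.shape[1]+b.shape[1],3),np.uint8); o[:a.shape[0],:a.shape[1]]=a;o[:b.shape[0],a.shape[1]:]=b
cv2.imwrite('pics/crop1.png',o[:,:,::-1])
E
```

```text
cradleheel [ 0.395 -0.246  0.06 ]
cradtip [ 0.521 -0.235  0.055]
board [0.486 0.172 0.032]
big [0.18  0.325 0.032]
cup [ 0.446 -0.005  0.06 ]
flux [ 0.603 -0.01   0.07 ]
brush [ 0.477 -0.171  0.01 ]
```

View pics/crop1.png

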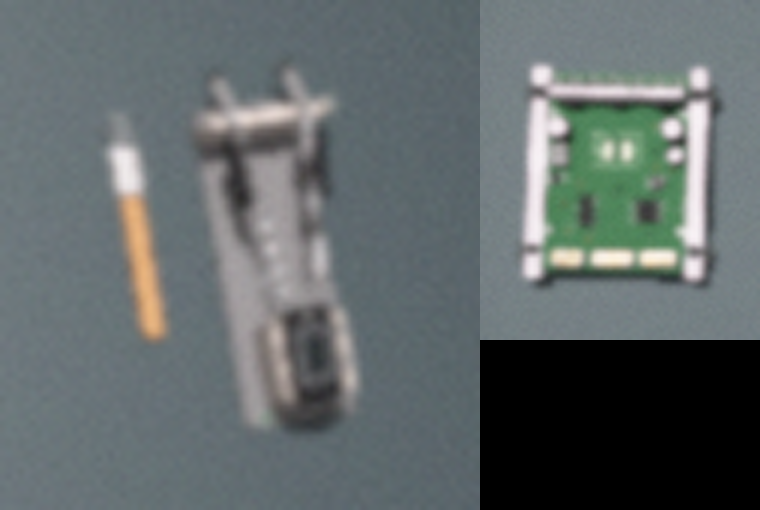

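Candidates. Tweezers in the cradle at (341,202), whose tips point up and away from the robot; lookalikes are the brush at (318,197) and the screwdriver at (410,205). Board: the small one at (205,195), lands around (202,187); the decoy is the larger board at (152,300). I choose the cradle tweezers and the small board, and the crop supports both.

```bash
cat >> h.py <<'E'
def tool(s):
    from scipy.spatial.transform import Rotation as Ro
    q=np.array(s['tcp_rot']); return Ro.from_quat(q[[1,2,3,0]]).as_matrix()
def shift(s,target,head=None):
    """shift in cm along tool axes to bring TCP to target; roll so tool y is along heading+90 (mod pi)"""
    R=tool(s); d=R.T@(np.array(target)-s['tcp_pos'])*100
    out=dict(t=d.round(2))
    if head is not None:
        a=np.arctan2(R[1,1],R[0,1]); w=(head+np.pi/2-a+np.pi/2)%np.pi-np.pi/2
        out['roll']=round(-w,3)
    return out
E
python3 - <<'E'
from h import *
from plant import r,optics
c=pickle.load(open('pics/top0.pkl','rb'))
S=plane(c,338.7,180.8,.058);H=plane(c,347.7,218.7,.068)
d=(S-H)[:2];hd=np.arctan2(d[1],d[0]);print(S,H,hd,np.hypot(*d))
G=S[:2]-.027*d/np.hypot(*d);print('grip',G)
s=r.observe();R=tool(s);print(R.round(3))
w=optics.calibration('wrist');Rw=cv2.Rodrigues(w['rvec'])[0];o=-Rw.T@w['tvec'];print('cam in tool',(R.T@(o-s['tcp_pos'])).round(3),'fwd',(R.T@Rw[2]).round(3))
print(shift(s,[.55,.35,.26],hd)); print(shift(s,[.47,-.235,.24],hd))
print(shift(s,[.44,.17,.28],0))
E
```

```text
[ 0.51773959 -0.22723009  0.058     ] [ 0.40397832 -0.24666356  0.068     ] 0.16919353748709653 0.1154092124381874
grip [ 0.49112512 -0.23177655]
[[-0.942  0.335 -0.   ]
 [ 0.335  0.942 -0.001]
 [-0.    -0.001 -1.   ]]
cam in tool [ 0.083 -0.    -0.134] fwd [-0.324 -0.001  0.946]
{'t': array([-40.09, -21.06,  -2.11]), 'roll': np.float64(-0.511)}
{'t': array([-5.215e+01, -7.886e+01, -4.000e-02]), 'roll': np.float64(-0.511)}
{'t': array([-35.76, -41.71,  -4.09]), 'roll': np.float64(-0.342)}
```

```bash
python3 -m crank '[{"hand":8.5,"tx":-35.8,"ty":-41.7,"tz":-4,"roll":-0.34},{"hand":8.5,"tx":-35.8,"ty":-41.7,"tz":-4,"roll":-0.34},{"hand":8.5,"tx":-35.8,"ty":-41.7,"tz":-4,"roll":-0.34},{"hand":8.5,"tx":-35.8,"ty":-41.7,"tz":-4,"roll":-0.34},{"hand":8.5,"tx":-35.8,"ty":-41.7,"tz":-4,"roll":-0.34},{"hand":8.5,"tx":-35.8,"ty":-41.7,"tz":-4,"roll":-0.34},{"hand":8.5,"tx":-35.8,"ty":-41.7,"tz":-4,"roll":-0.34},{"hand":8.5,"tx":-35.8,"ty":-41.7,"tz":-4,"roll":-0.34},{"hand":8.5,"tx":-35.8,"ty":-41.7,"tz":-4,"roll":-0.34},{"hand":8.5,"tx":-35.8,"ty":-41.7,"tz":-4,"roll":-0.34},{"hand":8.5,"tx":-35.8,"ty":-41.7,"tz":-4,"roll":-0.34},{"hand":8.5,"tx":-35.8,"ty":-41.7,"tz":-4,"roll":-0.34}]' 25
```

```text
time: 1.15
tcp_pos: [0.4225, 0.2157, 0.2758]
tcp_rot: [0.0, 0.001, 1.0, 0.0]
contact_force: [0.2, -0.5, -0.3]
finger_gap: 0.0849
```

```bash
python3 -m crank '[{"hand":8.5,"tx":-1,"ty":-4.5,"tz":0,"roll":0},{"hand":8.5,"tx":-1,"ty":-4.5,"tz":0,"roll":0},{"hand":8.5,"tx":-1,"ty":-4.5,"tz":0,"roll":0},{"hand":8.5,"tx":-1,"ty":-4.5,"tz":0,"roll":0}]'
python3 - <<'E'
from h import *
from plant import r,optics
s=r.observe();print({k:np.round(s[k],4).tolist() for k in ('tcp_pos','tcp_rot','joint_pos','qvel','contact_force')})
c=optics.calibration('wrist');p,d=optics.capture('wrist')
np.savez('pics/w1.npz',p=p,d=d);pickle.dump(c,open('pics/w1.pkl','wb'));cv2.imwrite('pics/w1.png',p[:,:,::-1])
E
```

```text
time: 1.48
tcp_pos: [0.4321, 0.173, 0.2757]
tcp_rot: [0.0, 0.001, 1.0, 0.0]
contact_force: [-0.3, 0.0, -0.7]
finger_gap: 0.0848
{'tcp_pos': [0.4321, 0.173, 0.2757], 'tcp_rot': [0.0001, 0.0013, 1.0, 0.0002], 'joint_pos': [-0.474, 0.2413, -0.0352, 2.1296, 0.0116, 0.7705, 1.0516], 'qvel': [-0.0307, 0.0069, -0.0203, -0.0086, -0.0016, -0.0005, -0.0027], 'contact_force': [-0.2505, 0.013, -0.6668]}
```

View pics/w1.png

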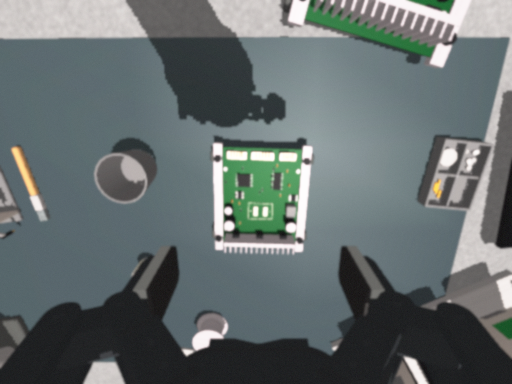

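Board is seen from above: lands at about (255,211) and (265,211) inside the white frame; heat sink along the bottom edge at row 250, cup at (123,178).

```bash
python3 - <<'E'
from h import *
c=pickle.load(open('pics/w1.pkl','rb'));p=np.load('pics/w1.npz')['p']
a=cv2.resize(p[135:260,205:320],None,fx=6,fy=6,interpolation=cv2.INTER_CUBIC);cv2.imwrite('pics/crop2.png',a[:590,:,::-1])
m=(p.min(2)>150).astype(np.uint8);m[:198]=0;m[222:]=0;m[:,:246]=0;m[:,275:]=0
n,l,st,ce=cv2.connectedComponentsWithStats(m)
g=cv2.cvtColor(p,cv2.COLOR_RGB2GRAY).astype(float)
for i in range(1,n): print(st[i],ce[i],plane(c,ce[i][0],ce[i][1],.0335).round(4))
# green board area
hsv=cv2.cvtColor(p,cv2.COLOR_RGB2HSV);gm=cv2.inRange(hsv,(40,80,40),(80,255,255));gm[:130]=0;gm[260:]=0;gm[:,:200]=0;gm[:,320:]=0
cs,_=cv2.findContours(gm,0,1);k=max(cs,key=cv2.contourArea);print(cv2.minAreaRect(k))
print(g[205:218,246:275].astype(int))
E
```

```text
[271 204   2   3   4] [271.75 204.75] [0.5001 0.1915 0.0335]
[253 206   6  11  55] [255.2 210.8] [0.5094 0.1679 0.0335]
[262 206   6  11  58] [264.65517241 211.24137931] [0.5101 0.1814 0.0335]
((260.5701599121094, 189.6839599609375), (77.20697784423828, 85.89996337890625), 1.7357046604156494)
[[120 137 157 156 133 121 122 134 148 153 153 144 135 129 127 128 135 144
  149 154 155 150 140 137 148 173 184 156 125]
 [120 144 159 152 129 117 128 158 193 205 202 181 147 122 116 119 128 151
  175 184 179 163 137 123 136 165 180 153 124]
 [124 148 166 150 125 120 138 195 236 245 242 226 171 125 116 121 148 195
  231 238 233 208 156 126 133 164 180 152 125]
 [126 155 171 151 123 122 150 217 249 253 252 242 185 129 117 125 165 224
  249 252 249 231 172 129 133 162 179 151 124]
 [126 157 175 156 138 135 159 222 251 254 253 242 185 127 118 127 172 233
  252 254 252 235 176 132 136 165 179 151 123]
 [124 157 180 170 162 157 167 225 251 254 252 238 178 126 116 130 177 235
  253 254 252 232 173 143 142 165 178 152 123]
 [124 154 176 168 161 157 169 225 252 254 252 237 176 123 115 133 186 240
  253 254 251 228 175 147 149 167 178 151 122]
 [123 152 169 152 136 137 165 227 252 254 252 236 175 124 116 137 192 242
  253 254 251 227 171 144 147 164 176 150 121]
 [123 152 165 142 118 127 166 230 252 254 252 236 174 124 115 138 196 243
  253 254 251 225 162 131 137 161 176 150 120]
 [124 152 168 144 117 123 163 226 249 252 250 231 169 122 115 136 191 240
  252 253 249 220 154 122 131 159 172 147 121]
 [123 155 169 145 116 118 151 204 236 243 238 212 157 120 114 130 177 229
  246 247 239 201 146 119 127 153 163 139 117]
 [122 151 167 141 117 119 135 165 192 201 194 171 137 120 118 125 154 190
  217 219 205 167 131 123 134 152 153 133 117]
 [119 145 159 138 127 133 139 148 156 158 152 143 135 136 138 139 147 159
  169 169 158 144 140 142 152 161 155 129 117]]
```

View pics/crop2.png

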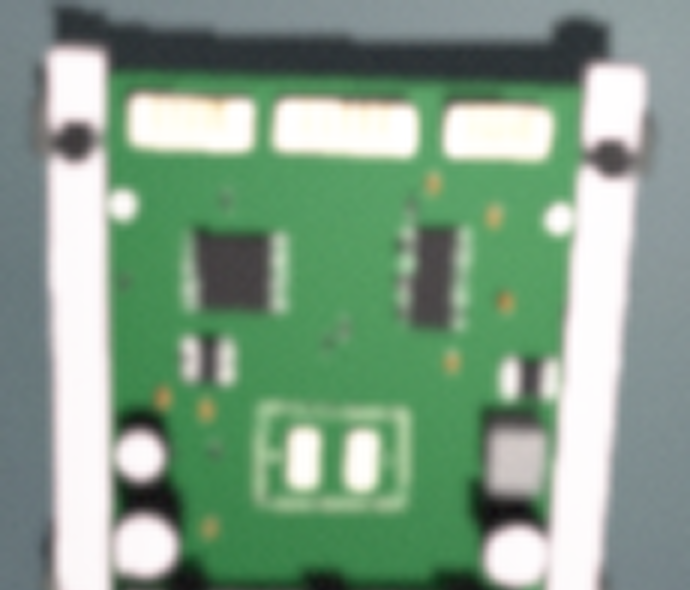

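Lands found: right (0.509,0.168), left (0.510,0.181), heading about -0.03. Next I go over the cradle for a close look.

```bash
python3 -m crank '[{"hand":8.5,"tx":0,"ty":-39.5,"tz":2,"roll":-0.17},{"hand":8.5,"tx":0,"ty":-39.5,"tz":2,"roll":-0.17},{"hand":8.5,"tx":0,"ty":-39.5,"tz":2,"roll":-0.17},{"hand":8.5,"tx":0,"ty":-39.5,"tz":2,"roll":-0.17},{"hand":8.5,"tx":0,"ty":-39.5,"tz":2,"roll":-0.17},{"hand":8.5,"tx":0,"ty":-39.5,"tz":2,"roll":-0.17},{"hand":8.5,"tx":0,"ty":-39.5,"tz":2,"roll":-0.17},{"hand":8.5,"tx":0,"ty":-39.5,"tz":2,"roll":-0.17},{"hand":8.5,"tx":0,"ty":-39.5,"tz":2,"roll":-0.17},{"hand":8.5,"tx":0,"ty":-39.5,"tz":2,"roll":-0.17},{"hand":8.5,"tx":0,"ty":-39.5,"tz":2,"roll":-0.17},{"hand":8.5,"tx":0,"ty":-39.5,"tz":2,"roll":-0.17}]'
python3 - <<'E'
from h import *
from plant import r,optics
s=r.observe();print({k:np.round(s[k],4).tolist() for k in ('tcp_pos','tcp_rot','joint_pos','qvel','contact_force')})
c=optics.calibration('wrist');p,d=optics.capture('wrist')
np.savez('pics/w2.npz',p=p,d=d);pickle.dump(c,open('pics/w2.pkl','wb'));cv2.imwrite('pics/w2.png',p[:,:,::-1])
E
```

```text
time: 2.53
tcp_pos: [0.4322, -0.2219, 0.2551]
tcp_rot: [-0.0, -0.084, 0.996, 0.0]
contact_force: [0.3, 0.5, -0.8]
finger_gap: 0.0852
{'tcp_pos': [0.4322, -0.2219, 0.2551], 'tcp_rot': [-0.0002, -0.0839, 0.9965, 0.0002], 'joint_pos': [0.2726, 0.2936, 0.1088, 2.1212, -0.0475, 0.7296, 2.1511], 'qvel': [-0.0325, -0.014, -0.0269, 0.0196, -0.0036, 0.0018, -0.0115], 'contact_force': [0.3449, 0.516, -0.8219]}
```

View pics/w2.png

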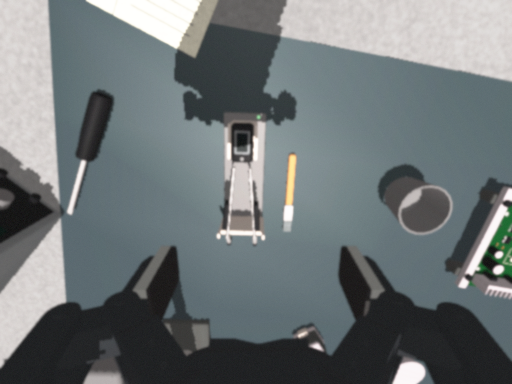

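```bash
python3 - <<'E'
from h import *
c=pickle.load(open('pics/w2.pkl','rb'));p=np.load('pics/w2.npz')['p'];d=np.load('pics/w2.npz')['d']
a=cv2.resize(p[108:250,205:305],None,fx=4.2,fy=4.2,interpolation=cv2.INTER_CUBIC)
b=cv2.applyColorMap(np.clip((d[108:250,205:305]-.28)/.15*255,0,255).astype(np.uint8),cv2.COLORMAP_JET)
b=cv2.resize(b,None,fx=3.8,fy=4.2,interpolation=cv2.INTER_NEAREST)
cv2.imwrite('pics/crop3.png',np.hstack([a[:,:,::-1],b[:a.shape[0]]]))
E
```

```text
(no output)
```

View pics/crop3.png

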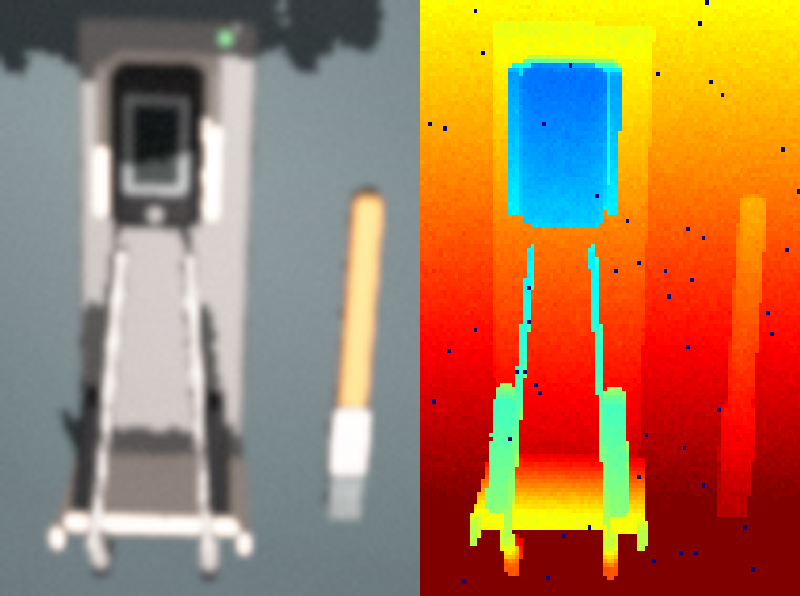

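The depth crop separates housing, blades and grips clearly. I turn it into points.

```bash
cat >> h.py <<'E'
def cloud(c,d):
    v,u=np.mgrid[:384,:512]; o,r=ray(c,u,v)
    R=cv2.Rodrigues(np.array(c['rvec']))[0]
    return o+r*d[...,None]/(r@R[2])[...,None]
E
python3 - <<'E'
from h import *
c=pickle.load(open('pics/w2.pkl','rb'));d=np.load('pics/w2.npz')['d']
P=cloud(c,d)
sub=np.zeros(d.shape,bool);sub[108:250,215:275]=1;sub&=d>0
print('mat z',np.median(P[150:170,275:283,2][d[150:170,275:283]>0]))
m=sub&(P[...,2]>.059)
n,l,st,ce=cv2.connectedComponentsWithStats(m.astype(np.uint8))
for i in range(1,n):
    if st[i][4]<15: continue
    q=P[l==i];print(st[i],q.mean(0).round(4),q.min(0).round(4),q.max(0).round(4))
np.save('pics/P2.npy',P)
# use z>.066 for grips top
q=P[m&(P[...,0]<.46)&(P[...,2]>.064)];rc=cv2.minAreaRect((q[:,:2]*1000).astype(np.float32));print('housing',rc,q[:,2].mean())
for lo,hi in((215,242),(242,272)):
    mm=sub&(P[...,2]>.0625)&(P[...,0]>.46);mm[:,:lo]=0;mm[:,hi:]=0
    q=P[mm];print(len(q),cv2.minAreaRect((q[:,:2]*1000).astype(np.float32)),q.mean(0))
E
```

```text
mat z -0.00016856542037899103
[ 228  123   30   39 1051] [ 0.4058 -0.246   0.066 ] [ 0.3844 -0.2645  0.059 ] [ 0.4291 -0.2269  0.0703]
[222 167  13  71 300] [ 0.4912 -0.2507  0.0653] [ 0.4368 -0.2564  0.0595] [ 0.5315 -0.2442  0.0691]
[249 167  11  72 293] [ 0.4862 -0.2183  0.0653] [ 0.4343 -0.2332  0.0592] [ 0.5269 -0.2084  0.0691]
[218 231   3   7  15] [ 0.5277 -0.2577  0.0626] [ 0.5249 -0.2591  0.059 ] [ 0.5314 -0.2565  0.0648]
[262 233   3   6  17] [ 0.5198 -0.2016  0.0633] [ 0.5172 -0.2031  0.0602] [ 0.5234 -0.1998  0.0648]
housing ((422.2893981933594, -243.48526000976562), (74.20977020263672, 25.42106819152832), 7.925254821777344) 0.06715753746077963
252 ((495.7898254394531, -253.74734497070312), (70.77758026123047, 12.959207534790039), 2.8654301166534424) [ 0.49774663 -0.25119645  0.06586262]
246 ((492.8596496582031, -216.72084045410156), (67.58724212646484, 13.364083290100098), 20.111515045166016) [ 0.49387541 -0.21567558  0.06578544]
```

```bash
python3 - <<'E'
from h import *
from plant import r
s=r.observe();print(shift(s,[.497,-.2334,.10],.14),shift(s,[.497,-.2334,.048],.14))
E
```

```text
{'t': array([-6.17, -2.36, 15.52]), 'roll': np.float64(0.03)} {'t': array([-6.18, -2.36, 20.72]), 'roll': np.float64(0.03)}
```

```bash
python3 -m crank '[{"hand":8.5,"tx":-6.2,"ty":-2.4,"tz":12.5,"roll":0.03},{"hand":8.5,"tx":-6.2,"ty":-2.4,"tz":12.5,"roll":0.03},{"hand":8.5,"tx":-6.2,"ty":-2.4,"tz":12.5,"roll":0.03},{"hand":8.5,"tx":-6.2,"ty":-2.4,"tz":12.5,"roll":0.03},{"hand":8.5,"tx":-6.2,"ty":-2.4,"tz":12.5,"roll":0.03},{"hand":8.5,"tx":-6.2,"ty":-2.4,"tz":12.5,"roll":0.03}]'
python3 - <<'E'
from h import *
from plant import r,optics
s=r.observe();print({k:np.round(s[k],4).tolist() for k in ('tcp_pos','tcp_rot','contact_force')})
c=optics.calibration('wrist');p,d=optics.capture('wrist')
np.savez('pics/w3.npz',p=p,d=d);pickle.dump(c,open('pics/w3.pkl','wb'));cv2.imwrite('pics/w3.png',p[:,:,::-1])
print(shift(s,[.497,-.2334,.048],.14))
E
```

```text
time: 3.08
tcp_pos: [0.4968, -0.2332, 0.13]
tcp_rot: [-0.001, -0.071, 0.997, 0.001]
contact_force: [0.4, 0.1, -0.6]
finger_gap: 0.0851
{'tcp_pos': [0.4968, -0.2332, 0.13], 'tcp_rot': [-0.001, -0.0707, 0.9975, 0.0008], 'contact_force': [0.4186, 0.1268, -0.5875]}
{'t': array([-0.04, -0.04,  8.2 ]), 'roll': np.float64(0.001)}
```

View pics/w3.png

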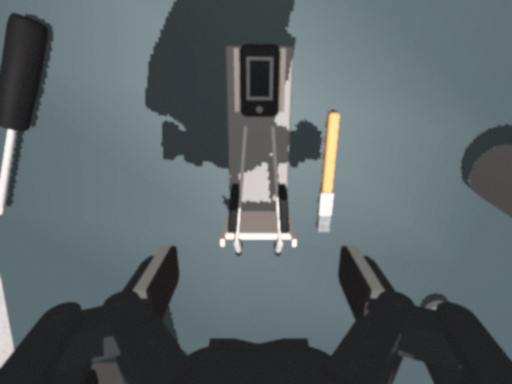

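Tweezers lie centred between the jaws: blades at columns 245/275, finger midpoint at 259. A quick depth recheck from here.

```bash
python3 - <<'E'
from h import *
c=pickle.load(open('pics/w3.pkl','rb'));d=np.load('pics/w3.npz')['d'];P=cloud(c,d)
a=.14;X=np.array([np.cos(a),np.sin(a)]);Y=np.array([-np.sin(a),np.cos(a)]);G=np.array([.497,-.2334])
q=P[...,:2]-G;lx=q@X;ly=q@Y;z=P[...,2];ok=(d>0)&(abs(ly)<.036)&(abs(lx)<.13)&(z>.056)&(z<.08)
h=ok&(lx<-.065)&(z>.064);print('housing',lx[h].min(),lx[h].max(),ly[h].min(),ly[h].max(),np.median(z[h]))
for n,k in(('L',ly>.005),('R',ly<-.005)):
    g=ok&k&(lx>-.03)&(lx<.035)&(z>.0655);print(n,g.sum(),lx[g].min(),lx[g].max(),np.percentile(ly[g],[1,50,99]).round(4),np.median(z[g]))
    for x0 in(-.012,0,.012):
        gg=g&(abs(lx-x0)<.003);print(x0,ly[gg].min().round(4),ly[gg].max().round(4))
s=ok&(abs(ly)>.0275)&(z>.058);print('lips',[(lx[s&k].mean().round(4),ly[s&k].mean().round(4)) for k in(ly>0,ly<0)])
E
```

```text
housing -0.11287241860221346 -0.06843192532209934 -0.012736754666836445 0.013110840245127407 0.06750759534426565
L 406 -0.02190729274580975 0.01879618698809567 [0.0142 0.0186 0.0226] 0.06709549754072577
-0.012 0.0128 0.0211
0 0.0153 0.0223
0.012 0.0163 0.0234
R 405 -0.01748252713300853 0.0275353759663628 [-0.0235 -0.0189 -0.0145] 0.06708159311616638
-0.012 -0.0212 -0.0144
0 -0.0224 -0.0154
0.012 -0.0235 -0.0164
lips [(np.float64(0.0274), np.float64(0.0286)), (np.float64(0.0272), np.float64(-0.0288))]
```

Pose confirmed to within about 1 mm. Now descend.

```bash
python3 -m crank '[{"hand":8.5,"tx":0,"ty":0,"tz":2.5,"roll":0},{"hand":8.5,"tx":0,"ty":0,"tz":5,"roll":0},{"hand":8.5,"tx":0,"ty":0,"tz":7,"roll":0},{"hand":8.5,"tx":0,"ty":0,"tz":8.2,"roll":0},{"hand":8.5,"tx":0,"ty":0,"tz":8.2,"roll":0},{"hand":8.5,"tx":0,"ty":0,"tz":8.2,"roll":0}]' 25
```

```text
time: 3.63
tcp_pos: [0.4967, -0.2353, 0.05]
tcp_rot: [0.0, -0.069, 0.998, -0.0]
contact_force: [0.3, -0.0, 0.2]
finger_gap: 0.0851
```

```bash
python3 -m crank '[{"hand":4.2,"tx":0,"ty":0,"tz":0,"roll":0},{"hand":4.0,"tx":0,"ty":0,"tz":0,"roll":0},{"hand":3.8,"tx":0,"ty":0,"tz":0,"roll":0},{"hand":3.6,"tx":0,"ty":0,"tz":0,"roll":0},{"hand":3.6,"tx":0,"ty":0,"tz":0,"roll":0},{"hand":3.6,"tx":0,"ty":0,"tz":0,"roll":0},{"hand":3.6,"tx":0,"ty":0,"tz":0,"roll":0},{"hand":3.6,"tx":0,"ty":0,"tz":0,"roll":0}]' 30
```

```text
time: 4.3
tcp_pos: [0.4977, -0.2358, 0.05]
tcp_rot: [0.001, -0.069, 0.998, -0.0]
contact_force: [0.9, 0.7, 11.5]
finger_gap: 0.0361
```

```bash
python3 -m crank '[{"hand":3.6,"tx":0,"ty":0,"tz":-0.3,"roll":0},{"hand":3.6,"tx":0,"ty":0,"tz":-0.8,"roll":0},{"hand":3.6,"tx":0,"ty":0,"tz":-1.5,"roll":0},{"hand":3.6,"tx":0,"ty":0,"tz":-2.5,"roll":0},{"hand":3.6,"tx":0,"ty":0,"tz":-4,"roll":0},{"hand":3.6,"tx":0,"ty":0,"tz":-5.5,"roll":0},{"hand":3.6,"tx":0,"ty":0,"tz":-7.5,"roll":0},{"hand":3.6,"tx":0,"ty":0,"tz":-9.5,"roll":0},{"hand":3.6,"tx":0,"ty":0,"tz":-10.5,"roll":0},{"hand":3.6,"tx":0,"ty":0,"tz":-10.5,"roll":0}]'
python3 - <<'E'
from h import *
from plant import r,optics
s=r.observe();print({k:np.round(s[k],4).tolist() for k in ('tcp_pos','tcp_rot','contact_force','moment','finger_gap')})
c=optics.calibration('wrist');p,d=optics.capture('wrist')
np.savez('pics/w4.npz',p=p,d=d,R=tool(s),t=s['tcp_pos']);pickle.dump(c,open('pics/w4.pkl','wb'));cv2.imwrite('pics/w4.png',p[:,:,::-1])
p,d=optics.capture('scene');cv2.imwrite('pics/s4.png',cv2.resize(p[150:330,130:330],None,fx=4,fy=3.3,interpolation=cv2.INTER_CUBIC)[:,:,::-1])
E
```

```text
time: 5.13
tcp_pos: [0.4976, -0.2361, 0.1562]
tcp_rot: [0.002, -0.069, 0.998, -0.001]
contact_force: [0.2, 0.5, -0.2]
finger_gap: 0.0363
{'tcp_pos': [0.4976, -0.2361, 0.1562], 'tcp_rot': [0.0019, -0.069, 0.9976, -0.0009], 'contact_force': [0.1855, 0.4513, -0.1707], 'moment': [-0.0003, -0.0157, -0.0446], 'finger_gap': 0.0363}
```

View pics/w4.png

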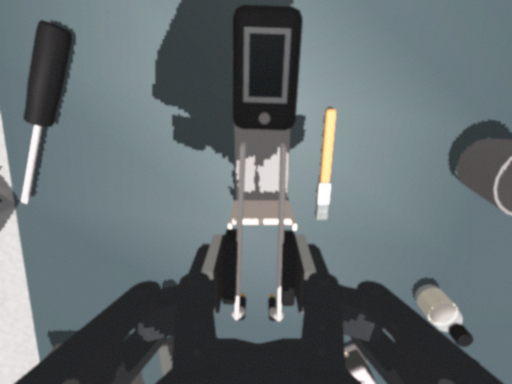

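View pics/s4.png

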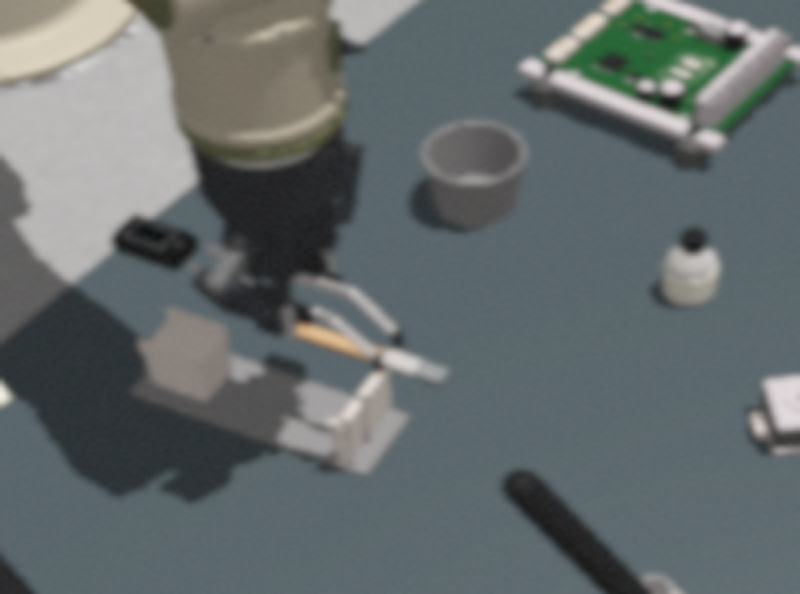

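Lifted clear: housing at (267,67), tips at (238,313) and (277,313), cradle empty below and everything else in place. Now I check level and squeeze while still here.

```bash
cat >> h.py <<'E'
def level(c,d,R,t):
    P=(cloud(c,d)-t)@R   # tool frame
    m=(d>0)&(d<.2); m[135:]=0; m[:, :225]=0; m[:,305:]=0
    q=P[m]; A=np.c_[q[:,:2],np.ones(len(q))]
    k=np.ones(len(q),bool)
    for _ in range(4):
        co=np.linalg.lstsq(A[k],q[k,2],rcond=None)[0]; e=q[:,2]-A@co; k=abs(e)<.0015
    rc=cv2.minAreaRect((q[k,:2]*1000).astype(np.float32))
    return co, k.sum(), q[k].mean(0), rc
E
python3 - <<'E'
from h import *
f=np.load('pics/w4.npz');c=pickle.load(open('pics/w4.pkl','rb'))
co,n,mn,rc=level(c,f['d'],f['R'],f['t'])
print('slopes (tool x,y)',co.round(4),n,mn.round(4),rc)
p=f['p'];cv2.imwrite('pics/c5.png',cv2.resize(p[200:335,190:330],None,fx=4.4,fy=4.4,interpolation=cv2.INTER_CUBIC)[:,:,::-1])
P=(cloud(c,f['d'])-f['t'])@f['R']
for v in (300,306,310,314,318,322): print(v,[(u,P[v,u].round(4).tolist()) for u in(238,277)])
E
```

```text
slopes (tool x,y) [-0.0022 -0.0027 -0.0175] 6838 [ 0.0922  0.0023 -0.0177] ((91.05553436279297, 2.167304039001465), (43.50150680541992, 24.55176544189453), 2.2729063034057617)
300 [(238, [-0.0188, -0.0111, -0.0129]), (277, [-0.0191, 0.0092, -0.0126])]
306 [(238, [-0.0218, -0.0111, -0.0139]), (277, [-0.0223, 0.0093, -0.0133])]
310 [(238, [-0.0247, -0.0111, -0.0136]), (277, [-0.0245, 0.0093, -0.0138])]
314 [(238, [-0.0275, -0.0112, -0.0134]), (277, [-0.0274, 0.0094, -0.0134])]
318 [(238, [-0.0305, -0.0113, -0.0129]), (277, [-0.0303, 0.0095, -0.0131])]
322 [(238, [-0.197, -0.0267, 0.1575]), (277, [-0.1969, 0.0237, 0.1575])]
```

View pics/c5.png

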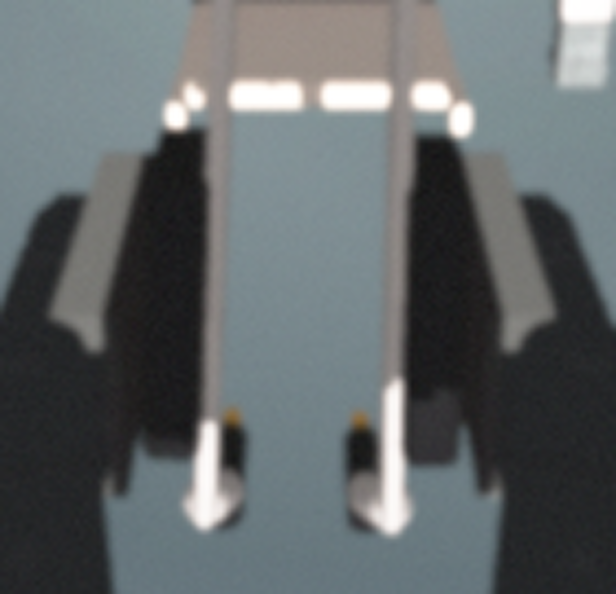

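Nearly level (slopes ~0.002). Squeeze to 32 mm in the air.

```bash
python3 -m crank '[{"hand":3.5,"tx":0,"ty":0,"tz":0,"roll":0},{"hand":3.4,"tx":0,"ty":0,"tz":0,"roll":0},{"hand":3.3,"tx":0,"ty":0,"tz":0,"roll":0},{"hand":3.2,"tx":0,"ty":0,"tz":0,"roll":0},{"hand":3.2,"tx":0,"ty":0,"tz":0,"roll":0},{"hand":3.2,"tx":0,"ty":0,"tz":0,"roll":0}]' 40
cat > look.py <<'E'
import sys
from h import *
from plant import r,optics
n=sys.argv[1]
s=r.observe();print({k:np.round(s[k],4).tolist() for k in ('time','tcp_pos','tcp_rot','contact_force','moment','finger_gap','joint_pos')})
c=optics.calibration('wrist');p,d=optics.capture('wrist')
np.savez(f'pics/{n}.npz',p=p,d=d,R=tool(s),t=s['tcp_pos']);pickle.dump(c,open(f'pics/{n}.pkl','wb'))
cv2.imwrite(f'pics/{n}.png',p[:,:,::-1]);cv2.imwrite(f'pics/{n}c.png',cv2.resize(p[200:335,190:330],None,fx=4.4,fy=4.4,interpolation=cv2.INTER_CUBIC)[:,:,::-1])
co,k,mn,rc=level(c,d,tool(s),s['tcp_pos']);print('level',co.round(4),k,mn.round(4),rc)
hsv=cv2.cvtColor(p,cv2.COLOR_RGB2HSV);m=cv2.inRange(hsv,(12,110,70),(32,255,255));m[:280]=0;m[330:]=0;m[:,:230]=0;m[:,:]=m;m[:,290:]=0
N,l,st,ce=cv2.connectedComponentsWithStats(m);
for i in range(1,N):
    q=plane(c,ce[i][0],ce[i][1],s['tcp_pos'][2]-.036);print('brass',st[i],ce[i].round(1),((q-s['tcp_pos'])@tool(s)).round(4))
E
python3 look.py w5
```

```text
time: 5.73
tcp_pos: [0.4965, -0.2356, 0.1533]
tcp_rot: [-0.0, -0.069, 0.998, 0.0]
contact_force: [0.4, -0.4, -0.8]
finger_gap: 0.0323
{'time': 5.7333, 'tcp_pos': [0.4965, -0.2356, 0.1533], 'tcp_rot': [-0.0002, -0.069, 0.9976, 0.0001], 'contact_force': [0.3795, -0.38, -0.7618], 'moment': [-0.0055, 0.0093, -0.0248], 'finger_gap': 0.0323, 'joint_pos': [0.2744, 0.5105, 0.0928, 2.0856, -0.0868, 0.5495, 2.1385]}
level [ 0.0005 -0.0069 -0.017 ] 6782 [ 0.0925  0.0018 -0.017 ] ((91.3792724609375, 1.9079904556274414), (43.39492416381836, 24.617151260375977), 1.5288166999816895)
brass [246 294   2   2   4] [246.5 294.5] [-0.0551 -0.0091  0.036 ]
brass [266 294   3   3   6] [267.2 295.2] [-0.0556  0.0059  0.036 ]
```

View pics/w5c.png

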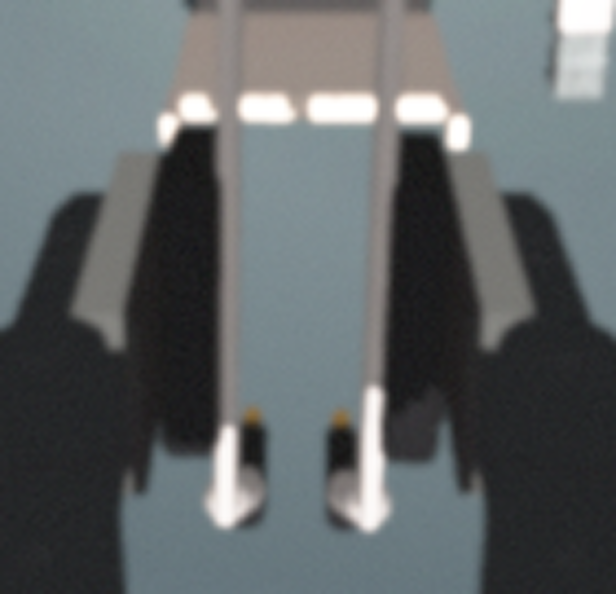

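Tip gap ≈14.4 mm at opening 32.3. Tip midpoint in the tool is at about (-55, -1.3, +36) mm, and the tweezers are turned about -0.024 rad in the grip. Now I work out the shift to hover over the lands.

```bash
python3 - <<'E'
from h import *
from plant import r
s=r.observe();print(shift(s,[.4545,.1767,.155],-.012),tool(s).round(3))
E
```

```text
{'t': array([-1.52, 41.41, -0.16]), 'roll': np.float64(0.15)} [[-0.99  -0.138 -0.   ]
 [-0.138  0.99   0.   ]
 [ 0.     0.    -1.   ]]
```

```bash
python3 -m crank '[{"hand":3.17,"tx":0,"ty":2,"tz":-0.2,"roll":0.01},{"hand":3.17,"tx":-0.2,"ty":5.5,"tz":-0.2,"roll":0.03},{"hand":3.17,"tx":-0.4,"ty":9.5,"tz":-0.2,"roll":0.05},{"hand":3.17,"tx":-0.6,"ty":13.5,"tz":-0.2,"roll":0.06},{"hand":3.17,"tx":-0.8,"ty":17.5,"tz":-0.2,"roll":0.08},{"hand":3.17,"tx":-1,"ty":21.5,"tz":-0.2,"roll":0.1},{"hand":3.17,"tx":-1.2,"ty":25.5,"tz":-0.2,"roll":0.12},{"hand":3.17,"tx":-1.3,"ty":29.5,"tz":-0.2,"roll":0.13},{"hand":3.17,"tx":-1.4,"ty":33.5,"tz":-0.2,"roll":0.14},{"hand":3.17,"tx":-1.5,"ty":37.5,"tz":-0.2,"roll":0.15},{"hand":3.17,"tx":-1.5,"ty":40,"tz":-0.2,"roll":0.15},{"hand":3.17,"tx":-1.5,"ty":41.4,"tz":-0.2,"roll":0.15}]'
python3 -m crank '[{"hand":3.17,"tx":0,"ty":0,"tz":1.5,"roll":0},{"hand":3.17,"tx":0,"ty":0,"tz":3.5,"roll":0},{"hand":3.17,"tx":0,"ty":0,"tz":4.8,"roll":0},{"hand":3.17,"tx":0,"ty":0,"tz":4.8,"roll":0},{"hand":3.17,"tx":0,"ty":0,"tz":4.8,"roll":0}]'
python3 look.py w6
```

```text
time: 6.78
tcp_pos: [0.4537, 0.1807, 0.1555]
tcp_rot: [0.0, 0.004, 1.0, 0.001]
contact_force: [0.7, -0.2, -0.7]
finger_gap: 0.032
time: 7.2
tcp_pos: [0.4542, 0.1763, 0.1073]
tcp_rot: [-0.001, 0.006, 1.0, -0.0]
contact_force: [0.4, -0.8, -0.9]
finger_gap: 0.0319
{'time': 7.2, 'tcp_pos': [0.4542, 0.1763, 0.1073], 'tcp_rot': [-0.0006, 0.006, 1.0, -0.0004], 'contact_force': [0.359, -0.8141, -0.9216], 'moment': [-0.0286, -0.0129, 0.0195], 'finger_gap': 0.0319, 'joint_pos': [-0.5984, 0.5414, 0.1582, 2.2565, -0.2327, 0.3596, 1.3147]}
level [ 0.0022 -0.0018 -0.0172] 6751 [ 0.0924  0.0018 -0.017 ] ((91.19146728515625, 1.870957374572754), (43.28091049194336, 24.419092178344727), 1.5509204864501953)
brass [246 293   4   4  13] [247.2 294.4] [-0.055  -0.0085  0.0359]
brass [265 294   4   3  10] [266.5 295.2] [-0.0557  0.0055  0.0359]
```

View pics/w6.png

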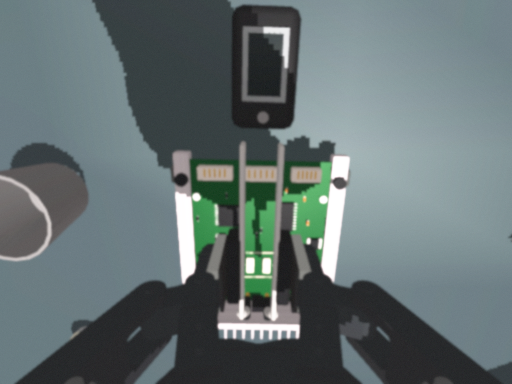

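View pics/w6c.png

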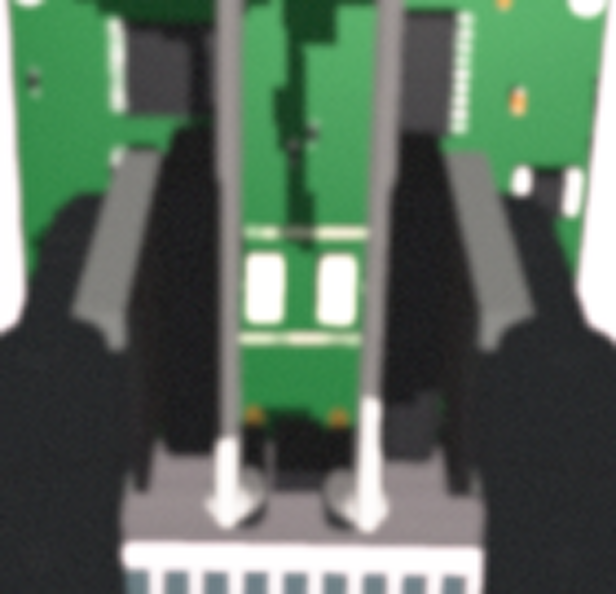

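Clear view: lands at (250,265) and (267,265), brass tips at (248,293) and (267,293), all in one picture.

```bash
python3 - <<'E'
from h import *
f=np.load('pics/w6.npz');c=pickle.load(open('pics/w6.pkl','rb'));p=f['p'];d=f['d'];R=f['R'];t=f['t']
m=(p.min(2)>190).astype(np.uint8);m[:252]=0;m[276:]=0;m[:,:243]=0;m[:,273:]=0
n,l,st,ce=cv2.connectedComponentsWithStats(m);L=[]
P=cloud(c,d)
for i in range(1,n):
    if st[i][4]<60: continue
    q=plane(c,*ce[i],.0335);L.append(q);print('land',st[i],ce[i].round(2),q.round(4),'tool',((q-t)@R).round(4),'depth z',np.median(P[l==i][:,2]).round(4))
L=np.array(L)
e=L[1]-L[0];print('sep',np.linalg.norm(e),'line heading',np.arctan2(-e[0],e[1]))
gm=P[280:290,250:265,2];print('board z',np.median(gm))
T=[]
for u,v in((247.7,293.3),(267.0,293.6)):
    q=plane(c,u,v,t[2]-.0365);T.append(q);print('tip',((q-t)@R).round(4),q.round(4))
T=np.array(T);print('tipsep',np.linalg.norm(T[1]-T[0]),'mid',T.mean(0),'landmid',L.mean(0))
print('delta tool cm',((L.mean(0)-T.mean(0))@R*100).round(2))
for u,v in ((248,294),(267,295),(247,293),(266,294)): print(((P[v,u]-t)@R).round(4), end=' ')
E
```

```text
land [246 258   8  15 117] [249.53 264.94] [0.5094 0.1676 0.0335] tool [-0.0554 -0.008   0.0737] depth z 0.0326
land [262 258   9  16 121] [266.28 265.5 ] [0.5101 0.1819 0.0335] tool [-0.0559  0.0063  0.0737] depth z 0.0327
sep 0.014248988314850698 line heading -0.04903013077751542
board z 0.031175814579752784
tip [-0.0545 -0.0082  0.0364] [0.5085 0.1675 0.0708]
tip [-0.0547  0.0058  0.0364] [0.5089 0.1815 0.0708]
tipsep 0.013995272318211613 mid [0.50872805 0.17446497 0.07079434] landmid [0.50975514 0.17474699 0.0335    ]
delta tool cm [-0.11  0.03  3.73]
[-0.0531 -0.0079  0.034 ] [-0.0534  0.0057  0.0333] [-0.0539 -0.0087  0.0361] [-0.0537  0.005   0.0348]
```

```bash
python3 -m crank '[{"hand":3.17,"tx":-0.1,"ty":0,"tz":1,"roll":0},{"hand":3.17,"tx":-0.1,"ty":0,"tz":2,"roll":0},{"hand":3.17,"tx":-0.1,"ty":0,"tz":2.8,"roll":0},{"hand":3.17,"tx":-0.1,"ty":0,"tz":3.3,"roll":0},{"hand":3.17,"tx":-0.1,"ty":0,"tz":3.3,"roll":0},{"hand":3.17,"tx":-0.1,"ty":0,"tz":3.3,"roll":0}]'
python3 look.py w7; python3 - <<'E'
import cv2
a=cv2.imread('pics/w7.png')[255:320,225:290];cv2.imwrite('pics/w7d.png',cv2.resize(a,None,fx=9,fy=9,interpolation=cv2.INTER_CUBIC))
E
```

```text
time: 7.75
tcp_pos: [0.4552, 0.1763, 0.0741]
tcp_rot: [-0.0, 0.006, 1.0, -0.0]
contact_force: [0.6, -0.2, -0.1]
finger_gap: 0.0316
{'time': 7.75, 'tcp_pos': [0.4552, 0.1763, 0.0741], 'tcp_rot': [-0.0005, 0.006, 1.0, -0.0002], 'contact_force': [0.5665, -0.2187, -0.1458], 'moment': [0.0038, -0.0117, -0.0258], 'finger_gap': 0.0316, 'joint_pos': [-0.5699, 0.6035, 0.121, 2.2719, -0.2513, 0.2791, 1.3307]}
level [ 0.1917  0.0151 -0.0317] 2014 [ 0.08    0.0013 -0.0165] ((89.94410705566406, 2.199276924133301), (39.66230010986328, 26.319347381591797), 1.2019246816635132)
brass [247 295   1   1   1] [247. 295.] [-0.0556 -0.0086  0.036 ]
```

View pics/w7d.png

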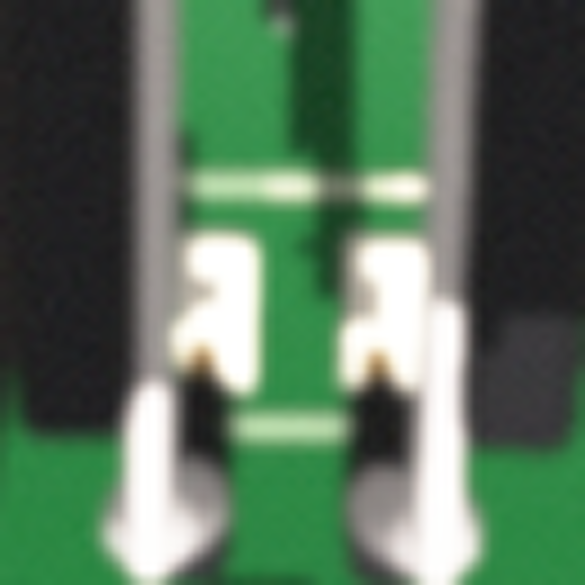

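```bash
sed -i 's/(d<.2); m\[135:\]=0/(d<.165); m[125:]=0/' h.py; python3 - <<'E'
from h import *
f=np.load('pics/w7.npz');c=pickle.load(open('pics/w7.pkl','rb'));d=f['d'];R=f['R'];t=f['t'];P=cloud(c,d)
co,k,mn,rc=level(c,d,R,t);print('level',co.round(4),k,mn.round(4))
T=np.array([plane(c,225+u/9,255+v/9,t[2]-.0365) for u,v in((203,350),(378,352))]);print('tips',T.round(4),np.linalg.norm(T[1]-T[0]))
L=np.array([[.5094,.1676,.0335],[.5101,.1819,.0335]]);print('land px crop',(proj(c,L)-[225,255])*9)
e=[plane(c,225+u/9,255+v/9,.0335).round(4).tolist() for u,v in((258,315),(342,320),(215,235),(215,393),(385,235),(385,390))];print('edges innerR, innerL, far/near',e)
z=P[...,2];print('land depth z',np.median(z[282:290,249:253]),np.median(z[284:292,267:271]))
print([((P[v,u]-t)@R).round(4).tolist() for u,v in((247,294),(248,294),(247,295),(266,294),(267,294),(267,295))])
E
```

```text
level [ 0.0041 -0.0049 -0.0174] 6678 [ 0.0927  0.0018 -0.017 ]
tips [[0.5101 0.1673 0.0376]
 [0.5104 0.1814 0.0376]] 0.014112636890574317
land px crop [[207.8565621  309.39531608]
 [382.1445441  315.04419167]]
edges innerR, innerL, far/near [[0.51, 0.1717, 0.0335], [0.5106, 0.1786, 0.0335], [0.5021, 0.1683, 0.0335], [0.5178, 0.168, 0.0335], [0.5023, 0.1821, 0.0335], [0.5176, 0.1821, 0.0335]]
land depth z 0.03281461442784657 0.03260487781340399
[[-0.0523, -0.0085, 0.033], [-0.0536, -0.0078, 0.0345], [-0.0512, -0.0084, 0.0306], [-0.0532, 0.0051, 0.0341], [-0.0543, 0.0058, 0.0354], [-0.0528, 0.0057, 0.0325]]
```

Tips and lands agree to within 0.6 mm. Lower the last 4 mm gently plus about 2 mm of spring travel, nudging +0.5 mm in y.

```bash
python3 -m crank '[{"hand":3.17,"tx":0,"ty":0.05,"tz":0.1,"roll":0},{"hand":3.17,"tx":0,"ty":0.05,"tz":0.2,"roll":0},{"hand":3.17,"tx":0,"ty":0.05,"tz":0.3,"roll":0},{"hand":3.17,"tx":0,"ty":0.05,"tz":0.4,"roll":0},{"hand":3.17,"tx":0,"ty":0.05,"tz":0.5,"roll":0},{"hand":3.17,"tx":0,"ty":0.05,"tz":0.6,"roll":0},{"hand":3.17,"tx":0,"ty":0.05,"tz":0.6,"roll":0},{"hand":3.17,"tx":0,"ty":0.05,"tz":0.6,"roll":0},{"hand":3.17,"tx":0,"ty":0.05,"tz":0.6,"roll":0}]'
python3 look.py w8; python3 - <<'E'
import cv2
a=cv2.imread('pics/w8.png')[255:320,225:290];cv2.imwrite('pics/w8d.png',cv2.resize(a,None,fx=9,fy=9,interpolation=cv2.INTER_CUBIC))
E
```

```text
time: 8.55
tcp_pos: [0.4554, 0.177, 0.0686]
tcp_rot: [0.0, 0.006, 1.0, -0.0]
contact_force: [0.5, 0.4, 0.2]
finger_gap: 0.0319
{'time': 8.55, 'tcp_pos': [0.4554, 0.177, 0.0686], 'tcp_rot': [0.0, 0.0059, 1.0, -0.0], 'contact_force': [0.4966, 0.42, 0.2148], 'moment': [0.0369, 0.0416, 0.0272], 'finger_gap': 0.0319, 'joint_pos': [-0.5664, 0.614, 0.1146, 2.274, -0.2543, 0.2648, 1.3321]}
level [ 0.0089 -0.0055 -0.0174] 6630 [ 0.0929  0.0018 -0.0166] ((91.87324523925781, 1.8710250854492188), (42.37261962890625, 24.419836044311523), 1.498265027999878)
brass [247 296   1   1   1] [247. 296.] [-0.0565 -0.0087  0.036 ]
```

View pics/w8d.png

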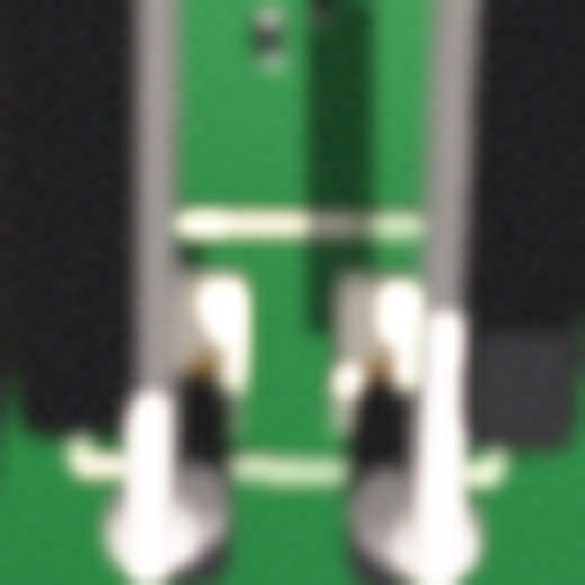

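View pics/w8.png

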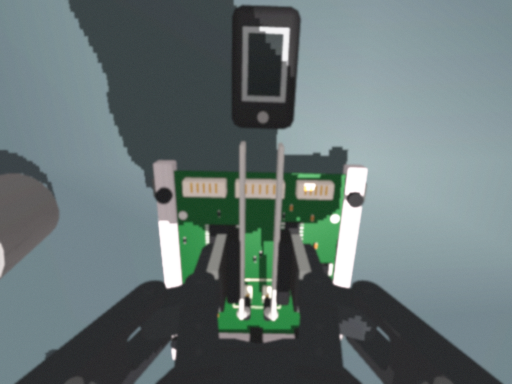

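```bash
python3 - <<'E'
from h import *
import cv2
A={}
for n in('w6','w7','w8'):
    f=np.load(f'pics/{n}.npz');c=pickle.load(open(f'pics/{n}.pkl','rb'));R=f['R'];t=f['t']
    for z in(.0365,.0345,.0325):
        print(n,z,proj(c,t+R@np.array([-.0546,-.0012,z])).round(2))
    p=f['p'].astype(float);dif=p[...,0]-p[...,2]
    for u0 in(245,264): print(n,u0,[int(x) for x in dif[289:302,u0:u0+6].max(1)])
f=np.load('pics/w8.npz');c=pickle.load(open('pics/w8.pkl','rb'));P=cloud(c,f['d']);z=P[...,2]
print('land z',np.median(z[288:294,250:252]),'brass world z',[(P[v,u]).round(4).tolist() for u,v in((247,294),(247,295),(266,295),(267,295))])
L=np.array([[.5096,.168,.0335],[.5103,.182,.0335]]);print('land px',(proj(c,L)-[225,255])*9)
E
```

```text
w6 0.0365 [257.32 293.38]
w6 0.0345 [257.31 295.24]
w6 0.0325 [257.3  297.13]
w6 245 [-11, -11, 4, 46, 75, 80, 66, 35, 11, 4, 3, 2, 5]
w6 264 [-20, -19, -12, 17, 54, 80, 83, 61, 30, 6, 3, 3, 2]
w7 0.0365 [257.28 293.35]
w7 0.0345 [257.27 295.21]
w7 0.0325 [257.25 297.1 ]
w7 245 [19, 20, 12, 13, 53, 68, 59, 34, 23, 12, 3, 3, 5]
w7 264 [24, 23, 10, 5, 23, 62, 69, 53, 27, 15, 6, 3, 3]
w8 0.0365 [257.29 293.4 ]
w8 0.0345 [257.28 295.26]
w8 0.0325 [257.27 297.15]
w8 245 [23, 20, 25, 24, 32, 49, 60, 48, 21, 11, 5, 4, 5]
w8 264 [23, 23, 22, 22, 28, 41, 57, 52, 31, 24, 16, 13, 9]
land z 0.03298167176566111 brass world z [[0.5084, 0.1678, 0.0346], [0.5086, 0.1679, 0.0355], [0.5092, 0.1814, 0.0349], [0.5088, 0.1821, 0.0353]]
land px [[200.90390274 353.70485884]
 [375.86467181 359.46990785]]
```

The pins have shifted about 1 px back into their barrels, which is about 1 mm of travel. I go 0.8 mm deeper for margin.

```bash
python3 -m crank '[{"hand":3.17,"tx":0,"ty":0,"tz":0.04,"roll":0},{"hand":3.17,"tx":0,"ty":0,"tz":0.08,"roll":0},{"hand":3.17,"tx":0,"ty":0,"tz":0.08,"roll":0},{"hand":3.17,"tx":0,"ty":0,"tz":0.08,"roll":0}]'
python3 look.py w9; python3 - <<'E'
from h import *
f=np.load('pics/w9.npz');p=f['p'];q=p.astype(float);dif=q[...,0]-q[...,2]
for u0 in(245,264): print(u0,[int(x) for x in dif[289:302,u0:u0+6].max(1)])
a=cv2.resize(p[255:320,225:290],None,fx=8,fy=8,interpolation=cv2.INTER_CUBIC);b=cv2.resize(p[0:130,225:305],None,fx=3,fy=4,interpolation=cv2.INTER_CUBIC)
cv2.imwrite('pics/w9d.png',np.hstack([a,b])[:,:,::-1])
E
```

```text
time: 8.93
tcp_pos: [0.4554, 0.177, 0.0678]
tcp_rot: [-0.0, 0.006, 1.0, -0.0]
contact_force: [-0.6, -0.9, -0.8]
finger_gap: 0.032
{'time': 8.9333, 'tcp_pos': [0.4554, 0.177, 0.0678], 'tcp_rot': [-0.0, 0.0059, 1.0, -0.0], 'contact_force': [-0.63, -0.9115, -0.8182], 'moment': [-0.0017, 0.0449, 0.0673], 'finger_gap': 0.032, 'joint_pos': [-0.5657, 0.6156, 0.1136, 2.2744, -0.2547, 0.2628, 1.3324]}
level [ 0.008  -0.0062 -0.0173] 6675 [ 0.0928  0.0018 -0.0166] ((91.83316040039062, 1.7299556732177734), (42.603973388671875, 24.27027702331543), 2.0955371856689453)
245 [22, 23, 23, 20, 26, 31, 39, 36, 22, 11, 4, 3, 4]
264 [23, 24, 22, 21, 23, 29, 39, 47, 33, 19, 15, 12, 11]
```

View pics/w9d.png

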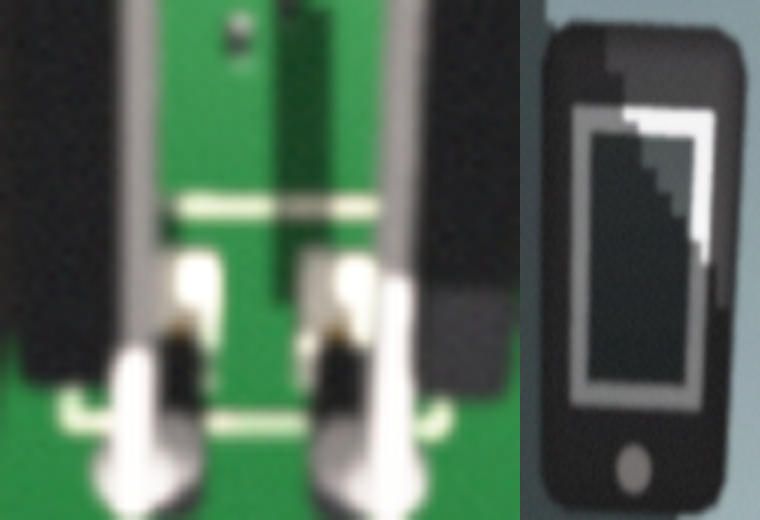

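Both brass pins shrink further (signal 60→39 and 57→47) and sit on the white lands, so both are in contact with about 2 mm of travel. Now I hold still for 3 s.

```bash
for i in 1 2 3; do python3 -m crank '[{"hand":3.17,"tx":0,"ty":0,"tz":0,"roll":0},{"hand":3.17,"tx":0,"ty":0,"tz":0,"roll":0},{"hand":3.17,"tx":0,"ty":0,"tz":0,"roll":0},{"hand":3.17,"tx":0,"ty":0,"tz":0,"roll":0},{"hand":3.17,"tx":0,"ty":0,"tz":0,"roll":0},{"hand":3.17,"tx":0,"ty":0,"tz":0,"roll":0},{"hand":3.17,"tx":0,"ty":0,"tz":0,"roll":0},{"hand":3.17,"tx":0,"ty":0,"tz":0,"roll":0},{"hand":3.17,"tx":0,"ty":0,"tz":0,"roll":0},{"hand":3.17,"tx":0,"ty":0,"tz":0,"roll":0},{"hand":3.17,"tx":0,"ty":0,"tz":0,"roll":0},{"hand":3.17,"tx":0,"ty":0,"tz":0,"roll":0}]'; done
python3 look.py w10; python3 - <<'E'
from h import *
from plant import optics
f=np.load('pics/w10.npz');p=f['p'];q=p.astype(float);dif=q[...,0]-q[...,2]
for u0 in(245,264): print(u0,[int(x) for x in dif[289:302,u0:u0+6].max(1)])
a=cv2.resize(p[255:320,225:290],None,fx=6,fy=6,interpolation=cv2.INTER_CUBIC)
s,d=optics.capture('scene');b=cv2.resize(s[110:240,230:360],None,fx=3,fy=3,interpolation=cv2.INTER_CUBIC)
cv2.imwrite('pics/w10d.png',np.hstack([a,b])[:,:,::-1])
E
```

```text
time: 9.98
tcp_pos: [0.4554, 0.177, 0.0678]
tcp_rot: [0.0, 0.006, 1.0, -0.0]
contact_force: [0.3, 0.1, -0.0]
finger_gap: 0.0319
time: 10.98
tcp_pos: [0.4554, 0.177, 0.0678]
tcp_rot: [0.0, 0.006, 1.0, -0.0]
contact_force: [-0.7, -0.3, 0.5]
finger_gap: 0.0322
time: 11.98
tcp_pos: [0.4555, 0.177, 0.0678]
tcp_rot: [0.0, 0.006, 1.0, 0.0]
contact_force: [0.3, 0.1, -0.0]
finger_gap: 0.0321
{'time': 11.9833, 'tcp_pos': [0.4555, 0.177, 0.0678], 'tcp_rot': [0.0, 0.0059, 1.0, 0.0], 'contact_force': [0.2646, 0.1154, -0.0466], 'moment': [0.0023, 0.0286, -0.0074], 'finger_gap': 0.0321, 'joint_pos': [-0.5658, 0.6155, 0.1136, 2.2743, -0.2547, 0.2628, 1.3324]}
level [ 0.0111 -0.0077 -0.0175] 6628 [ 0.0929  0.0017 -0.0165] ((91.80287170410156, 1.8339157104492188), (42.52033615112305, 24.600067138671875), 1.9061802625656128)
245 [23, 24, 22, 21, 26, 31, 38, 35, 20, 12, 5, 4, 4]
264 [23, 23, 23, 21, 23, 27, 39, 47, 34, 21, 17, 11, 10]
```

View pics/w10d.png

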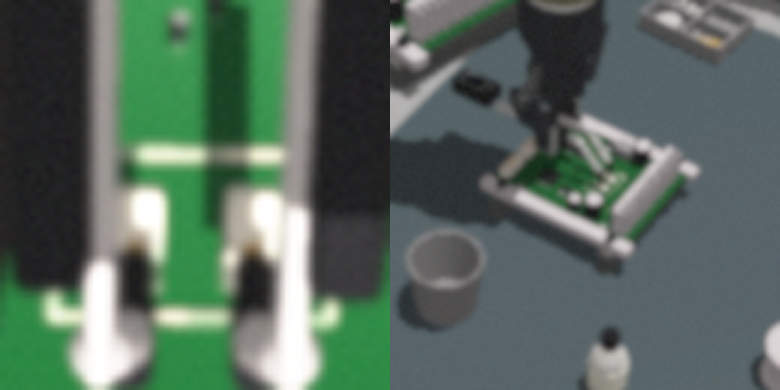

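After 3 s the picture is unchanged: each tip is about 3.3 mm from the inner edge of its 6 mm wide land, so centred. I hand it in.

```bash
python3 -c "
from plant import job
print(job.job_done())"
```

```text
the job is handed in; nothing more can be done
None
```

I took the tweezers by their finger grips, lifted them straight out of the cradle and squeezed them to about 32 mm. One sprung tip went on each land of the smaller board. I held them there for 3 s and handed in at 12.0 s, still holding.

**Position and gap:** The tip gap measured 14.0–14.1 mm just before touching. In the last picture each tip is about 3.3 mm from the inner edge of its land, which is 6 mm wide. The pose stayed within about 0.1 mm over the hold. The finger opening read 31.9–32.2 mm.

**Contact:** The tip force was too small to show above the force sensor's noise of about 0.8 N. I judged contact from the pictures, where both pins moved back into their barrels, and from geometry, which gives about 2 mm of spring travel. The display showed no reading that I could make out.

**Level:** The tweezers were level to within about 0.6° front to back and 0.4° side to side. They sit turned about 1.4° in the jaws, which I allowed for.

**Cradle grasp:** Closing on the grips pressed the tweezers down on the cradle with about 11 N for a moment. The force was gone once they were lifted.

**Other items:** Nothing else looked moved in the views I took. I took no full picture of the bench at the end.

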